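# Steady the rolling cup caddy and serve the tray on the cork mat

### The job

Lift the wooden tray by its bridge handle and, holding it in the air, tilt it gently so that the free-running caddy with the two cups rolls to the middle, right under the handle, and stays there for five seconds. Then carry the tray to the cork mat and set it down gently, centred on the mat and lined up with it, and let go, with the caddy still in the middle. Never let the caddy run hard into its end stops, keep both cups upright in their pockets, touch neither caddy nor cups, and leave the canister, moka top and spoon rest alone.

Things in the scene. Friction and masses are not known exactly. Their poses are not given: they have to be found in the camera images.
- tray: Loose wooden serving tray, 152 (x) by 324 (y) mm, 0.4 kg without caddy and cups. Origin: centre of its flat underside, z up. Floor 10 mm thick, rims 32 mm high. Two steel rods along its y carry the caddy between dark end blocks. The whole load is about 0.7 kg.
- mat: Fixed cork mat, 120 (x) by 220 (y) by 8 mm thick. Origin: centre of its underside, on the tiled ledge; the tray stands across it with their y axes parallel (the tray overhangs).
- cup_blue: Small blue ceramic cup, 52 mm wide, 48 mm high, 0.06 kg, loose, upright in the one of the caddy's two pockets (60 by 84 mm, 12 mm deep). Origin: centre of its foot.
- cup_yellow: Small yellow ceramic cup, same size, in the other pocket. Origin: centre of its foot.
- canister: Bystander: closed red tin coffee canister, 72 mm wide, 100 mm high. Origin: centre of its foot.
- moka_top: Bystander: aluminium moka top, 68 mm wide, 92 mm high. Origin: centre of its foot.
- spoon_rest: Bystander: flat beechwood spoon rest, 75 by 110 by 16 mm. Origin: centre of its underside.
- tray_grip (a point): Centre of the bridge handle: a straight dark wooden bar along the tray's x, 18 mm wide (y), 24 mm high, 130 mm above the tray's underside, on flat steel posts at x = -77 and +77 mm. Pinch it from above, fingers closing along the tray's y; the cups pass 44 mm below the bar.
- caddy (a joint): Place of the caddy along the tray's y (m): 0 in the middle, right under the handle, -0.1 and +0.1 at its end stops. Ball bearings: almost no friction (0.006 N, 0.05 N s/m). With the tray tilted by a rad (+y side up) it accelerates at -9.81*a m/s2 and at minus the tray's own acceleration along y. In the middle means within 20 mm (dark strip, 40 mm). Starts at rest at -0.07 to -0.042.
- caddy_mid (a point): Centre of the caddy: an aluminium carriage with two cup pockets, 134 (x) by 92 (y) mm, about 0.2 kg, plus 0.12 kg of cups; 26 mm above the tray's underside, at the pocket floor. Moves along the tray's y.
Things that resemble listed ones, but are neither listed nor needed, are in the scene too. Of the things that look like the cup_yellow, the middle-sized one is meant. Of the things shaped like the cup_blue, the blue one is meant.

How it is judged:
By the outcome, as a careful person would: the job done as asked, in the order asked, and still so for the second after the job is handed in, with the robot touching nothing.
It also fails if it takes over 72 s, if anything falls off the work surface, if the arm or the gripper's body presses on something with over 40 N, if the wrist force passes 120 N, or if a joint passes its speed limit or range.

### The arm

A 6-joint arm with a two-finger parallel gripper is mounted at the origin on the work surface. World frame = base frame: x ahead of the robot, y to its left, z up, the work surface at z = 0. Lengths are in mm, angles in rad, forces in N, time in s.
With the tool pointing down it reaches from about 275 to 750 mm from the base axis. Payload 10.2 kg.
Tool frame: the origin (TCP) lies midway between the tips of the shut fingers; the grasp point (between the pads) lies 19 mm behind it; z points along the fingers, y is the line along which they close (so a half turn about z gives the same grasp; the last joint's range is limited). The gripper opens to 85 mm and grips with 20 to 120 N. Pads are 22 mm wide; open, the fingers measure 114 mm over their backs; the gripper's body (76 mm by 85 mm) begins 54 mm behind the grasp point. The pads swing forward as they close: fully open they stand 13 mm farther back than shut.
Start: joints at [-1.458, 0.313, 1.498, -0, 1.331, -0.223], TCP at [172.988, -495.688, 231.294] pointing down, gripper open.
Joint ranges: [-2.94, 2.94], [-0.97, 2.17], [0.19, 2.56], [-1.23, 4.37], [0.02, 3.11], [-2.88, 2.88]. Speed limits (rad/s): [2.39, 2.39, 3.01, 3.14, 3.14, 3.14].

### API

Orientations are given as a unit quaternion [w, x, y, z].
In Python, from rig import ctrl gives the robot as it stands.
- The arm moves only by the tool arm_command, never from a script. Its argument "increments" is a list of rows, each an object with "dr": the turn, a rotation vector about the tool's x, y, z in units of pi/4 rad (1.0 is pi/4 rad), a list of three; "offset": the shift along the tool's x, y, z in units of 120 mm (1.0 is 120 mm), a list of three; "hand": the opening, from -1 (shut) to 1 (fully open). A call has 1 to 8 rows; each row shifts and turns the commanded pose from where the row before left it, along the tool's axes as they then stand; what a row does not reach is not made up. A row lasts 1/10 s, in which the tool goes at most 50 mm and 8.59 degrees, less where a joint would pass 70% of its speed; a pose out of reach is approached as far as the arm can. A call with a number of a shift or a turn outside -1 to 1 is refused whole. A call with a gripper value outside its range is refused whole. The fingers move at their own pace and stop on an object; "grip_force" is the grip in N (left out, the last holds). Time passes only in rows, so rows that do not move let the fingers close. It gives the time, the measured TCP pose, the force, the opening and the grip force at its end, in the units of the state.
- ctrl.sense(): the state, without advancing time (a new reading comes with each control period).
- ctrl.capture(name): name is "scene" or "side" or "wrist"; returns the picture (420x560x3 uint8, red, green, blue); there is no depth.
- ctrl.camera_info(name): a dict with "K" (3x3 intrinsics, pixels), "R" (3x3) and "t" (3): a world point X has camera coordinates R X + t. Camera axes: x right, y down, z forward; pixel columns grow to the right and rows downward; lengths in mm; the calibration is good to about 2 mm. A picture is of the moment at which its call begins: read the wrist's pose just before it. camera_info takes no time and is no camera call; for the wrist camera it gives the pose at the moment of the call.
- ctrl.finish_job(): hands the job in; it is judged then, once.
The state is a dict: "time_s": time; "joints": joint angles; "dq": joint speeds; "tau": joint torques, N m; "eef_pos": TCP position; "ee_rot": TCP orientation; "force": force on the tool from outside, world axes, zero at the start; "wrist_torque": the same for the moment, N m; "grip_width": opening from 0.0 (shut) to 1.0 (fully open); "grip_force": force on a finger pad.
Only numpy, scipy, OpenCV 4.12 (cv2) and the standard library are available. Lean on these libraries where they do the work, as an engineer would, in place of code of your own. Each camera call takes 0.05 s, during which the arm holds its last target. There are 200 camera calls.

## Working session

There is one attempt and no reset: what is moved stays moved. The work goes in short steps, Python scripts to look and compute and a tool call to move; the robot and the scene stay as the last step left them, time stands still between calls to the robot, and variables do not carry over. Pictures are saved under pics/ and viewed, at most 10 in all, crops included, and the job is handed in when it is done.

Besides the shell and the picture viewer there is one more tool, called as a command line: name --argument value ..., lists and objects as JSON in quotes. arm_command: Moves the arm, as the interface text tells. Shifts and turns lie within -1 to 1; 1 stands for 120 mm of shift or pi/4 rad of turn. Its arguments: {"type":"object","properties":{"increments":{"type":"array"},"grip_force":{"type":"number"}},"required":["increments"]}

```bash
mkdir -p pics; ls
python3 - <<'E'
from rig import ctrl
import cv2,json,numpy as np
print(ctrl.sense())
for n in ("scene","side"):
    im=ctrl.capture(n); np.save(f"pics/{n}0.npy",im); cv2.imwrite(f"pics/{n}0.png",im[:,:,::-1])
    c=ctrl.camera_info(n); print(n,{k:np.round(v,4).tolist() for k,v in c.items()})
E
```

```text
pics
{'time_s': 0.0, 'joints': array([-1.45837386e+00,  3.13455707e-01,  1.49848097e+00, -2.04433272e-05,
        1.33100749e+00, -2.23393487e-01]), 'dq': array([ 0.000528  ,  0.00184578, -0.00060812, -0.00023952, -0.00036179,
        0.00031705]), 'tau': array([-3.75223590e-04, -4.12266791e+01, -2.59746426e+01, -1.95927628e-04,
        4.17140560e-03,  3.50665528e-05]), 'eef_pos': array([ 172.96335493, -495.39734625,  230.71564319]), 'ee_rot': array([-6.75263749e-04,  9.85935911e-01,  1.67122478e-01,  2.75629882e-05]), 'force': array([-0.77148405, -1.02612965, -0.2815977 ]), 'wrist_torque': array([ 0.01059131, -0.01810049, -0.01249988]), 'grip_force': 0.0, 'grip_width': 1.0012051849400696}
scene {'K': [[421.8875, 0.0, 274.9577], [0.0, 421.8875, 215.5311], [0.0, 0.0, 1.0]], 'R': [[0.3633, 0.9316, 0.0098], [0.7748, -0.2962, -0.5585], [-0.5174, 0.2105, -0.8295]], 't': [-121.0409, -408.6954, 1348.168]}
side {'K': [[485.0585, 0.0, 283.0485], [0.0, 485.0585, 203.4061], [0.0, 0.0, 1.0]], 'R': [[-0.8483, -0.529, -0.0228], [-0.2751, 0.4771, -0.8347], [0.4524, -0.7018, -0.5503]], 't': [431.7461, 302.5206, 756.0249]}
```

View pics/scene0.png

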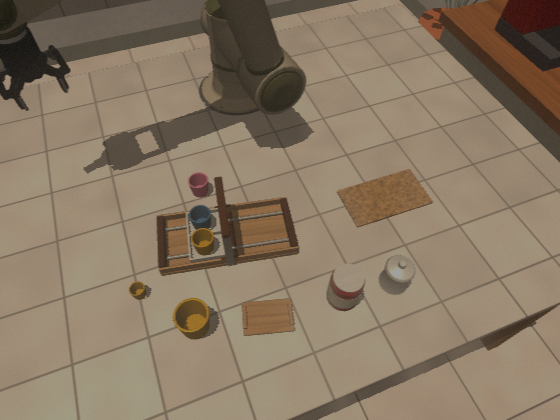

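View pics/side0.png

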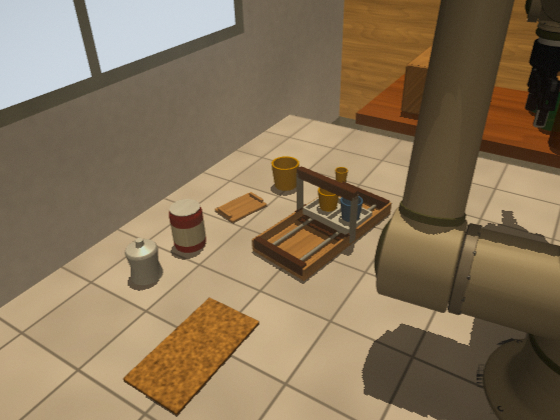

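The scene view shows the tray centred near (227,235), handle bar from (219,180) to (230,235), caddy on its left half, and the mat near (385,197). The side view shows the handle from (298,172) to (357,205) and the mat near (195,350). Next I'll measure the mat corners and enlarge the tray in both views.

```bash
cat > h.py <<'E'
import numpy as np, cv2
from rig import ctrl
def ray(c,uv):
    d=c["R"].T@np.linalg.inv(c["K"])@np.array([uv[0],uv[1],1.]); return -c["R"].T@c["t"], d/np.linalg.norm(d)
def onz(c,uv,z):
    o,d=ray(c,uv); return o+d*(z-o[2])/d[2]
def tri(obs):
    A=np.zeros((3,3));b=np.zeros(3)
    for c,uv in obs:
        o,d=ray(c,uv);P=np.eye(3)-np.outer(d,d);A+=P;b+=P@o
    X=np.linalg.solve(A,b)
    return X,[np.linalg.norm((np.eye(3)-np.outer(d,d))@(X-o)) for o,d in (ray(c,u) for c,u in obs)]
def proj(c,X):
    p=c["K"]@(c["R"]@np.asarray(X,float)+c["t"]); return p[:2]/p[2]
E
python3 - <<'E'
from h import *
C={n:ctrl.camera_info(n) for n in("scene","side")}
roi={"scene":(320,440,160,230),"side":(110,270,285,415)}
for n in C:
    im=np.load(f"pics/{n}0.npy"); hsv=cv2.cvtColor(im,cv2.COLOR_RGB2HSV)
    x0,x1,y0,y1=roi[n]; s=hsv[y0:y1,x0:x1]
    m=((s[...,1]>125)).astype(np.uint8)*255
    m=cv2.morphologyEx(cv2.morphologyEx(m,cv2.MORPH_CLOSE,np.ones((5,5))),cv2.MORPH_OPEN,np.ones((5,5)))
    k=max(cv2.findContours(m,0,2)[0],key=cv2.contourArea)
    q=cv2.approxPolyDP(cv2.convexHull(k),8,True)[:,0]+[x0,y0]
    print(n,q.tolist()); W=np.array([onz(C[n],p,8) for p in q]);print(W.round(0).tolist(),W.mean(0).round(1))
    print([round(float(np.linalg.norm(W[i]-W[i-1]))) for i in range(len(W))])
im=np.load("pics/scene0.npy")[170:285,140:310,::-1]; a=cv2.resize(im,None,fx=4.7,fy=4.7,interpolation=cv2.INTER_CUBIC);cv2.imwrite("pics/a.png",np.clip(a*1.6,0,255))
im=np.load("pics/side0.npy")[155:275,245:400,::-1]; a=cv2.resize(im,None,fx=5,fy=5,interpolation=cv2.INTER_CUBIC);cv2.imwrite("pics/b.png",np.clip(a*1.6,0,255))
E
```

```text
scene [[427, 203], [360, 223], [341, 190], [409, 171]]
[[611.0, 314.0, 8.0], [604.0, 122.0, 8.0], [494.0, 124.0, 8.0], [501.0, 327.0, 8.0]] [552.7 221.8   8. ]
[111, 191, 110, 203]
side [[257, 320], [179, 414], [125, 381], [207, 299]]
[[494.0, 115.0, 8.0], [488.0, 333.0, 8.0], [604.0, 334.0, 8.0], [608.0, 120.0, 8.0]] [548.3 225.6   8. ]
[115, 218, 116, 214][ WARN:0@0.581] global loadsave.cpp:1063 imwrite_ Unsupported depth image for selected encoder is fallbacked to CV_8U.
```

View pics/a.png

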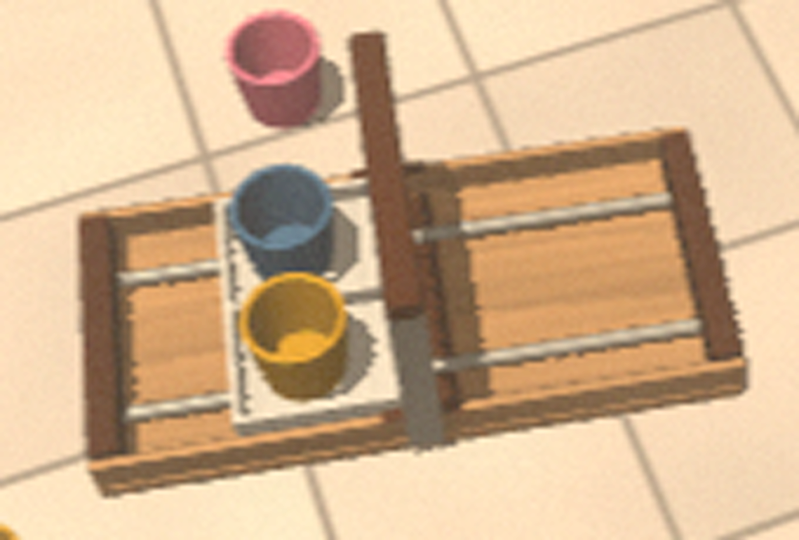

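View pics/b.png

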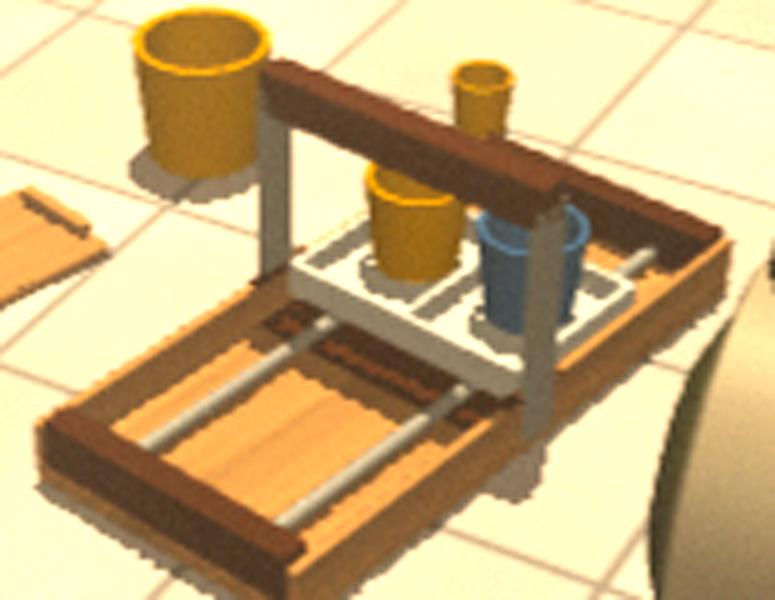

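Corners are clear in both crops (e.g. handle top face from about (350,37) to (405,307) in the scene crop). I'll convert them to points and refine the mat.

Run:
```python
from h import *
C={n:ctrl.camera_info(n) for n in("scene","side")}
a=lambda x,y:((x+.5)/4.7-.5+140,(y+.5)/4.7-.5+170)
b=lambda x,y:((x+.5)/5-.5+245,(y+.5)/5-.5+155)
W=np.array([onz(C["scene"],a(*p),32) for p in[(80,215),(93,462),(745,362),(687,130)]])
print("rim scene",W.round(0).tolist(),W.mean(0).round(1),[round(float(np.linalg.norm(W[i]-W[i-1]))) for i in range(4)])
for p,q in[((366,36),(273,64)),((404,307),(550,188))]:
    X,e=tri([(C["scene"],a(*p)),(C["side"],b(*q))]);print("bar end top",X.round(1),np.round(e,1), onz(C["scene"],a(*p),142).round(0),onz(C["side"],b(*q),142).round(0))
# side rim: right far corner, left corner
for q in[(725,235),(40,425),(290,570)]: print("rim side",onz(C["side"],b(*q),32).round(0))
for p in [(218,200),(240,425),(400,400)]: print("caddy top", onz(C["scene"],a(*p),38).round(0))
roi={"scene":(320,445,155,235),"side":(110,280,280,418)}
for n in C:
    im=np.load(f"pics/{n}0.npy"); s=cv2.cvtColor(cv2.GaussianBlur(im,(3,3),0),cv2.COLOR_RGB2Lab).astype(int)
    x0,x1,y0,y1=roi[n]; s=s[y0:y1,x0:x1]
    ch=s[...,2].astype(np.uint8); t,m=cv2.threshold(ch,0,255,cv2.THRESH_OTSU)
    m=cv2.morphologyEx(m,cv2.MORPH_CLOSE,np.ones((5,5)));m=cv2.morphologyEx(m,cv2.MORPH_OPEN,np.ones((3,3)))
    k=max(cv2.findContours(m,0,2)[0],key=cv2.contourArea)[:,0]+[x0,y0]
    P=np.array([onz(C[n],p,8)[:2] for p in k],np.float32); print(n,t,cv2.minAreaRect(P), cv2.minAreaRect(np.array([onz(C[n],p,0)[:2] for p in k],np.float32)))
```

```text
rim scene [[418.0, -344.0, 32.0], [562.0, -370.0, 32.0], [623.0, -55.0, 32.0], [480.0, -28.0, 32.0]] [ 520.9 -199.4   32. ] [322, 146, 320, 146]
bar end top [ 531.9 -171.9  201. ] [38.2 38.2] [ 446. -186.  142.] [ 595. -213.  142.]
bar end top [ 510.1 -232.6   69.8] [46.8 46.8] [ 599. -215.  142.] [ 442. -179.  142.]
rim side [ 420. -345.   32.]
rim side [621. -55.  32.]
rim side [479. -27.  32.]
caddy top [ 439. -275.   38.]
caddy top [ 571. -299.   38.]
caddy top [ 586. -222.   38.]
scene 147.0 ((551.6565551757812, 221.44839477539062), (218.1431427001953, 118.91956329345703), 89.30084991455078) ((547.0691528320312, 226.09971618652344), (220.1190185546875, 119.9967269897461), 89.30084991455078)
side 160.0 ((550.769775390625, 223.9055938720703), (219.70742797851562, 119.86131286621094), 89.23013305664062) ((556.060546875, 219.24317932128906), (222.3292999267578, 121.29174041748047), 89.23013305664062)
```

Checks agree: the mat is at (551,223) with yaw about -0.013, measured 219×119. The tray is at (521,-199) with yaw about -0.192, its rim 321×146 against 324×152. The caddy is at about -0.045. Moving above the handle.

arm_command --increments '[{"offset":[0.296,-0.115,0],"dr":[0,0,0],"hand":1},{"offset":[0.296,-0.115,0],"dr":[0,0,0],"hand":1},{"offset":[0.296,-0.115,0],"dr":[0,0,0],"hand":1},{"offset":[0.296,-0.115,0],"dr":[0,0,0],"hand":1},{"offset":[0.296,-0.115,0],"dr":[0,0,0],"hand":1},{"offset":[0.296,-0.115,0],"dr":[0,0,0],"hand":1},{"offset":[0.296,-0.115,0],"dr":[0,0,0],"hand":1},{"offset":[0.296,-0.115,0],"dr":[0,0,0],"hand":1}]'

```text
time_s: 0.9
eef_pos: [405.9, -296.5, 231.1]
ee_rot: [-0.0, 0.986, 0.167, -0.0]
force: [0.6, 0.1, -0.8]
grip_width: 0.999
grip_force: 0.0
```

arm_command --increments '[{"offset":[0.296,-0.115,0],"dr":[0,0,0],"hand":1},{"offset":[0.296,-0.115,0],"dr":[0,0,0],"hand":1},{"offset":[0.296,-0.115,0],"dr":[0,0,0],"hand":1},{"offset":[0.296,-0.115,0],"dr":[0,0,0],"hand":1},{"offset":[0,0,0],"dr":[0,0,0.168],"hand":1},{"offset":[0,0,0],"dr":[0,0,0.168],"hand":1},{"offset":[0,0,0],"dr":[0,0,0.168],"hand":1},{"offset":[0,0,0],"dr":[0,0,0.168],"hand":1}]'

```text
time_s: 1.7
eef_pos: [520.8, -198.7, 230.9]
ee_rot: [-0.0, 0.995, -0.098, -0.0]
force: [-1.4, 0.6, 1.2]
grip_width: 0.999
grip_force: 0.0
```

Run:
```python
from h import *
s=ctrl.sense();print(s["time_s"],s["eef_pos"].round(1),s["ee_rot"].round(4),s["joints"].round(2))
c=ctrl.camera_info("wrist");print(c["K"].round(1).tolist(),(-c["R"].T@c["t"]).round(0),c["R"].round(3).tolist())
im=ctrl.capture("wrist");np.save("pics/w1.npy",im);cv2.imwrite("pics/w1.png",np.clip(im[:,:,::-1]*1.5,0,255).astype(np.uint8))
```

```text
1.7 [ 520.8 -198.7  230.9] [-2.000e-04  9.951e-01 -9.840e-02 -4.000e-04] [-0.57  0.39  1.4  -0.    1.36  1.19]
[[293.7, 0.0, 282.2], [0.0, 293.7, 214.3], [0.0, 0.0, 1.0]] [ 601. -215.  374.] [[-0.196, -0.981, 0.001], [-0.93, 0.186, 0.318], [-0.312, 0.061, -0.948]]
```

View pics/w1.png

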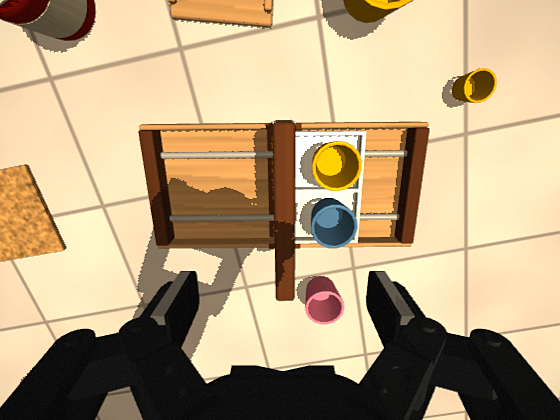

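The wrist view shows the tray from above, with the bar's top face at columns 274–295 and rows 120–300, and the caddy's white right edge at column 365. This view will also serve for feedback on the caddy. Checking the bar centre.

Run:
```python
from h import *
c=ctrl.camera_info("wrist"); s=ctrl.sense()
o=s["eef_pos"]; ph=-0.196
R=np.array([[np.cos(ph),np.sin(ph)],[np.sin(ph),-np.cos(ph)]])
T=lambda uv,z:(R.T@(onz(c,uv,z)[:2]-o[:2])).round(1)
for uv in[(274,122),(295,122),(277,300),(294,300)]: print("bar tool xy",T(uv,142))
for uv in[(139,125),(429,124),(415,244),(162,249)]: print("rim",T(uv,32))
print("caddy right edge",T((366,135),38),T((361,245),38))
im=np.load("pics/w1.npy").astype(int)
for r in (150,200,230): print(r,[tuple(im[r,k]) for k in (280,300,362,367,380)])
```

```text
bar tool xy [77.2 -5.1]
bar tool xy [77.1 10.7]
bar tool xy [-79.7  -5. ]
bar tool xy [-79.9  10.7]
rim [  73.1 -158.5]
rim [ 71.7 164.7]
rim [-74.3 169. ]
rim [ -78.7 -153.7]
caddy right edge [60.7 93.8] [-72.4  98.6]
150 [(np.int64(79), np.int64(40), np.int64(15)), (np.int64(187), np.int64(193), np.int64(178)), (np.int64(198), np.int64(205), np.int64(190)), (np.int64(76), np.int64(62), np.int64(47)), (np.int64(115), np.int64(90), np.int64(62))]
200 [(np.int64(82), np.int64(43), np.int64(18)), (np.int64(187), np.int64(182), np.int64(152)), (np.int64(165), np.int64(111), np.int64(57)), (np.int64(167), np.int64(116), np.int64(63)), (np.int64(169), np.int64(118), np.int64(64))]
230 [(np.int64(41), np.int64(21), np.int64(9)), (np.int64(188), np.int64(170), np.int64(141)), (np.int64(160), np.int64(111), np.int64(60)), (np.int64(161), np.int64(112), np.int64(59)), (np.int64(163), np.int64(112), np.int64(61))]
```

arm_command --increments '[{"offset":[0,0.025,0.2],"dr":[0,0,0],"hand":1},{"offset":[0,0,0.25],"dr":[0,0,0],"hand":1},{"offset":[0,0,0.25],"dr":[0,0,0],"hand":0.6},{"offset":[0,0,0.15],"dr":[0,0,0],"hand":0.3},{"offset":[0,0,0.1],"dr":[0,0,0],"hand":0.0},{"offset":[0,0,0.05],"dr":[0,0,0],"hand":-0.2},{"offset":[0,0,0],"dr":[0,0,0],"hand":-0.4},{"offset":[0,0,0],"dr":[0,0,0],"hand":-0.4}]' --grip_force 60

```text
time_s: 2.55
eef_pos: [520.7, -202.1, 112.2]
ee_rot: [0.0, 0.995, -0.096, 0.001]
force: [0.2, 0.1, 0.6]
grip_width: 0.3
grip_force: 0.0
```

Run:
```python
from h import *
s=ctrl.sense();print(s["time_s"],s["eef_pos"].round(1),s["force"].round(1),s["grip_width"])
im=ctrl.capture("wrist");np.save("pics/w2.npy",im);cv2.imwrite("pics/w2.png",np.clip(im[:,:,::-1]*1.5,0,255).astype(np.uint8))
```

```text
2.55 [ 520.7 -202.1  112.2] [0.2 0.1 0.6] 0.3002351007715089
```

View pics/w2.png

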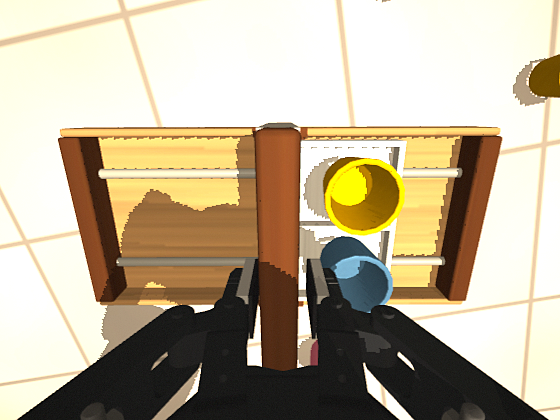

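The bar (columns 256–300) sits between the open fingers, and the caddy's right edge is at column 405, row 143. Closing.

arm_command --increments '[{"offset":[0,0,0],"dr":[0,0,0],"hand":-0.5},{"offset":[0,0,0],"dr":[0,0,0],"hand":-0.55},{"offset":[0,0,0],"dr":[0,0,0],"hand":-0.7},{"offset":[0,0,0],"dr":[0,0,0],"hand":-1},{"offset":[0,0,0],"dr":[0,0,0],"hand":-1},{"offset":[0,0,0],"dr":[0,0,0],"hand":-1}]' --grip_force 80

```text
time_s: 3.2
eef_pos: [520.7, -201.5, 112.2]
ee_rot: [-0.0, 0.995, -0.096, 0.001]
force: [1.1, 4.6, 6.3]
grip_width: 0.198
grip_force: 79.4
```

```bash
cat >> h.py <<'E'
from scipy.spatial.transform import Rotation as Ro
H=73.  # caddy top plane below TCP, along tool z
def caddy(im,c,s):
    """caddy place (mm, tray +y = -tool y) from its white far strip"""
    Rt=Ro.from_quat(s["ee_rot"],scalar_first=True).as_matrix()
    i=im.astype(int); w=(i.min(2)>125)&(i.max(2)-i.min(2)<45)
    out=[]
    for r in range(144,150):
        cols=np.where(w[r,130:440])[0]+130
        if len(cols)<15: continue
        e=[]
        for col in (cols.min()-.5,cols.max()+.5):
            o,d=ray(c,(col,r)); o=Rt.T@(o-s["eef_pos"]); d=Rt.T@d
            e.append((o+d*(H-o[2])/d[2])[:2])
        out.append([-e[0][1],-e[1][1],e[0][0],cols.min(),cols.max()])
    return np.median(out,axis=0)
def look(tag=None):
    s=ctrl.sense(); c=ctrl.camera_info("wrist"); im=ctrl.capture("wrist")
    if tag: np.save(f"pics/{tag}.npy",im)
    return s,caddy(im,c,s),im
def rep():
    for k in range(2):
        s,q,im=look()
        t=Ro.from_quat(s["ee_rot"],scalar_first=True).as_matrix()
        print("t%.2f"%s["time_s"],"edges",q.round(1),"| pos",s["eef_pos"].round(1),"toolx",t[:,0].round(4),"tooly",t[:,1].round(4),"F",s["force"].round(1),"M",s["wrist_torque"].round(2),"gw%.3f gf%.0f"%(s["grip_width"],s["grip_force"]))
    return im
E
python3 -c "
from h import *
rep()"
```

```text
t3.20 edges [-16.5 -90.   60.6 305.  406. ] | pos [ 520.7 -201.5  112.2] toolx [ 0.9817 -0.1905  0.0014] tooly [-1.905e-01 -9.817e-01 -3.000e-04] F [1.1 4.6 6.3] M [ 0.71 -0.03  0.09] gw0.198 gf79
t3.25 edges [-16.5 -90.   60.7 305.  406. ] | pos [ 520.7 -201.5  112.2] toolx [ 0.9817 -0.1905  0.0013] tooly [-1.905e-01 -9.817e-01 -3.000e-04] F [-1.   3.3  6.3] M [ 0.76 -0.06  0.06] gw0.196 gf79
```

arm_command --increments '[{"offset":[0,0,-0.03],"dr":[0,0,0],"hand":-1},{"offset":[0,0,-0.06],"dr":[0,0,0],"hand":-1},{"offset":[0,0,-0.09],"dr":[0,0,0],"hand":-1},{"offset":[0,0,-0.1],"dr":[0,0,0],"hand":-1},{"offset":[0,0,-0.1],"dr":[0,0,0],"hand":-1},{"offset":[0,0,-0.08],"dr":[0,0,0],"hand":-1},{"offset":[0,0,-0.04],"dr":[0,0,0],"hand":-1}]' --grip_force 80

```text
time_s: 4.0
eef_pos: [520.6, -202.0, 172.7]
ee_rot: [0.0, 0.995, -0.096, 0.001]
force: [-0.1, 0.3, -7.3]
grip_width: 0.195
grip_force: 78.3
```

```bash
python3 -c "
from h import *
rep()
c=ctrl.camera_info('scene')
for n,uv in(('canister',(345,298)),('can top',(349,272)),('moka',(400,275)),('spoon',(268,317))): print(n,onz(c,uv,100 if n=='can top' else 5).round(0))"
```

```text
t4.00 edges [-17.2 -91.4  60.6 306.  408. ] | pos [ 520.6 -202.   172.7] toolx [ 0.9816 -0.1908  0.0016] tooly [-1.908e-01 -9.816e-01  7.000e-04] F [-0.1  0.3 -7.3] M [ 0.22 -0.02 -0.02] gw0.195 gf78
t4.05 edges [-17.2 -91.5  60.7 306.  408. ] | pos [ 520.6 -202.1  172.9] toolx [ 0.9816 -0.1908  0.0019] tooly [-1.908e-01 -9.816e-01  8.000e-04] F [ 0.5 -1.1 -6.7] M [ 0.11 -0.16  0.05] gw0.194 gf78
canister [769.  -1.   5.]
can top [751.   1. 100.]
moka [764. 143.   5.]
spoon [ 748. -178.    5.]
```

arm_command --increments '[{"offset":[0,0,0],"dr":[-0.0185,0,0],"hand":-1},{"offset":[0,0,0],"dr":[0,0,0],"hand":-1},{"offset":[0,0,0],"dr":[0,0,0],"hand":-1},{"offset":[0,0,0],"dr":[0,0,0],"hand":-1},{"offset":[0,0,0],"dr":[0,0,0],"hand":-1},{"offset":[0,0,0],"dr":[0.0185,0,0],"hand":-1}]'

```text
time_s: 4.7
eef_pos: [520.3, -201.6, 171.3]
ee_rot: [-0.0, 0.995, -0.096, -0.0]
force: [0.6, 1.2, -7.1]
grip_width: 0.193
grip_force: 78.2
```

```bash
python3 -c "
from h import *
rep()"
```

```text
t4.70 edges [-16.9 -76.4  60.7 305.5 387. ] | pos [ 520.3 -201.6  171.3] toolx [ 9.817e-01 -1.904e-01 -1.000e-04] tooly [-1.904e-01 -9.817e-01 -6.000e-04] F [ 0.6  1.2 -7.1] M [ 0.15 -0.04 -0.01] gw0.193 gf78
t4.75 edges [-17.2 -73.5  60.7 306.  383. ] | pos [ 520.3 -201.9  171.2] toolx [ 9.816e-01 -1.909e-01 -1.000e-04] tooly [-0.1909 -0.9816 -0.0017] F [-1.  -0.4 -8. ] M [ 0.03 -0.06 -0.03] gw0.199 gf78
```

arm_command --increments '[{"offset":[0,0,0],"dr":[0,0,0],"hand":-1},{"offset":[0,0,0],"dr":[0.015,0,0],"hand":-1},{"offset":[0,0,0],"dr":[0,0,0],"hand":-1},{"offset":[0,0,0],"dr":[0,0,0],"hand":-1},{"offset":[0,0,0],"dr":[0,0,0],"hand":-1},{"offset":[0,0,0],"dr":[0,0,0],"hand":-1},{"offset":[0,0,0],"dr":[-0.015,0,0],"hand":-1}]'

```text
time_s: 5.5
eef_pos: [520.2, -202.0, 171.3]
ee_rot: [0.0, 0.995, -0.096, -0.0]
force: [-0.4, 0.3, -7.2]
grip_width: 0.198
grip_force: 78.2
```

```bash
python3 -c "
from h import *
rep()"
```

```text
t5.50 edges [ 32.5 -59.1  60.7 237.  363. ] | pos [ 520.2 -202.   171.3] toolx [ 0.9816 -0.1911 -0.    ] tooly [-1.911e-01 -9.816e-01  5.000e-04] F [-0.4  0.3 -7.2] M [ 0.08 -0.02 -0.04] gw0.198 gf78
t5.55 edges [ 31.7 -60.2  60.6 238.  364.5] | pos [ 520.3 -201.7  171.3] toolx [ 0.9816 -0.1908  0.    ] tooly [-0.1908 -0.9816  0.0013] F [ 0.2  0.  -6.8] M [ 0.09 -0.03 -0.01] gw0.198 gf78
```

arm_command --increments '[{"offset":[0,0,0],"dr":[-0.0215,0,0],"hand":-1},{"offset":[0,0,0],"dr":[0,0,0],"hand":-1},{"offset":[0,0,0],"dr":[0,0,0],"hand":-1},{"offset":[0,0,0],"dr":[0.02,0,0],"hand":-1}]'

```text
time_s: 6.0
eef_pos: [520.3, -201.5, 171.3]
ee_rot: [0.0, 0.995, -0.096, -0.0]
force: [-1.3, 0.2, -6.7]
grip_width: 0.198
grip_force: 78.3
```

```bash
python3 -c "
from h import *
rep()"
```

```text
t6.00 edges [ 34.6 -57.6  60.7 234.  361. ] | pos [ 520.3 -201.5  171.3] toolx [ 0.9817 -0.1903 -0.    ] tooly [-1.903e-01 -9.817e-01  5.000e-04] F [-1.3  0.2 -6.7] M [ 0.08 -0.04 -0.04] gw0.198 gf78
t6.05 edges [ 36.1 -55.5  60.7 232.  358. ] | pos [ 520.3 -201.9  171.3] toolx [ 9.816e-01 -1.908e-01  1.000e-04] tooly [-1.908e-01 -9.816e-01 -7.000e-04] F [ 0.8 -0.5 -6.7] M [ 0.   -0.04 -0.01] gw0.196 gf78
```

arm_command --increments '[{"offset":[0,0,0],"dr":[0.0155,0,0],"hand":-1},{"offset":[0,0,0],"dr":[0,0,0],"hand":-1},{"offset":[0,0,0],"dr":[0,0,0],"hand":-1},{"offset":[0,0,0],"dr":[-0.0155,0,0],"hand":-1}]'

```text
time_s: 6.5
eef_pos: [520.2, -202.1, 171.3]
ee_rot: [0.001, 0.995, -0.096, -0.0]
force: [0.2, 0.1, -7.1]
grip_width: 0.197
grip_force: 78.3
```

```bash
cat >> h.py <<'E'
def sub(im,c,s):
    """sub-pixel caddy centre: edge crossings of the blue channel near the mask edges, mean of rows"""
    q=caddy(im,c,s); Rt=Ro.from_quat(s["ee_rot"],scalar_first=True).as_matrix(); g=im[144:150,:,2].astype(float)
    if q[0]-q[1]<86: return q[1]+46,q
    y=[]
    for col,sg in ((q[3],1),(q[4],-1)):
        k=int(round(col)); xs=[]
        for r in range(6):
            p=g[r,k-5:k+6]; lo,hi=(p[:3].mean(),p[-3:].mean()) if sg>0 else (p[-3:].mean(),p[:3].mean())
            f=np.clip((p-lo)/(hi-lo),0,1); xs.append((k+5.5-f.sum()) if sg>0 else (k-5.5+f.sum()))
        o,d=ray(c,(np.median(xs),146.5)); o=Rt.T@(o-s["eef_pos"]); d=Rt.T@d
        y.append(-(o+d*(H-o[2])/d[2])[1])
    return np.mean(y),q
def rep2(n=3):
    T=[];Y=[]
    for k in range(n):
        s=ctrl.sense(); c=ctrl.camera_info("wrist"); im=ctrl.capture("wrist"); y,q=sub(im,c,s); T.append(s["time_s"]);Y.append(y)
    v,y0=np.polyfit(np.array(T)-T[-1]-.05,Y,1)
    print("t now %.2f y now %.1f v %.1f"%(T[-1]+.05,y0,v),np.round(Y,2),"w%.1f"%(q[0]-q[1]),s["eef_pos"].round(1),s["ee_rot"].round(4),"F",s["force"].round(1))
    return im
E
python3 -c "
from h import *
rep2()"
```

```text
t now 6.65 y now -4.7 v -9.5 [-3.23 -3.82 -4.18] w91.2 [ 520.3 -201.6  171.3] [ 9.000e-04  9.954e-01 -9.570e-02 -1.000e-04] F [ 0.4 -1.1 -7.6]
```

arm_command --increments '[{"offset":[0,0,0],"dr":[-0.012,0,0],"hand":-1},{"offset":[0,0,0],"dr":[0,0,0],"hand":-1},{"offset":[0,0,0],"dr":[0.011,0,0],"hand":-1}]'

```text
time_s: 6.95
eef_pos: [520.3, -201.6, 171.3]
ee_rot: [0.001, 0.995, -0.096, -0.0]
force: [0.3, 0.2, -7.1]
grip_width: 0.199
grip_force: 78.3
```

```bash
cat >> h.py <<'E'
import os,pickle
if not os.path.exists("cal.pkl"):
    S=ctrl.sense(); CC=ctrl.camera_info("wrist"); pickle.dump((S,CC),open("cal.pkl","wb"))
S0,C0=pickle.load(open("cal.pkl","rb"))
def rep3(n=4):
    T=[];Y=[]
    for k in range(n):
        T.append(ctrl.sense()["time_s"]); im=ctrl.capture("wrist"); y,q=sub(im,C0,S0); Y.append(y)
    s=ctrl.sense(); v,y0=np.polyfit(np.array(T)-s["time_s"],Y,1)
    R=Ro.from_quat(s["ee_rot"],scalar_first=True).as_matrix()
    print("t now %.2f y now %.1f v %.1f"%(s["time_s"],y0,v),np.round(Y,2),"w%.1f"%(q[0]-q[1]),s["eef_pos"].round(1),"yaw %.4f"%np.arctan2(R[1,0],R[0,0]),"tilt x,y mrad",(1e3*R[2,:2]).round(1),"F",s["force"].round(1))
    return im
E
python3 -c "
from h import *
rep3()"
```

```text
t now 7.15 y now 2.5 v 21.1 [-1.73 -0.74  0.51  1.36] w91.9 [ 520.3 -202.   171.3] yaw -0.1922 tilt x,y mrad [0.  1.9] F [ 1.2 -0.8 -7.6]
```

arm_command --increments '[{"offset":[0,0,0],"dr":[0.012,0,0],"hand":-1},{"offset":[0,0,0],"dr":[0,0,0],"hand":-1},{"offset":[0,0,0],"dr":[-0.012,0,0],"hand":-1}]'

```text
time_s: 7.45
eef_pos: [520.2, -202.1, 171.3]
ee_rot: [0.001, 0.995, -0.096, -0.0]
force: [-0.1, 0.2, -7.7]
grip_width: 0.195
grip_force: 78.3
```

```bash
python3 -c "
from h import *
rep3(6)"
```

```text
t now 7.75 y now 6.3 v 3.2 [5.56 5.42 5.54 5.6  5.98 6.35] w91.5 [ 520.3 -201.8  171.3] yaw -0.1919 tilt x,y mrad [-0.   1.9] F [-0.7 -0.5 -7.9]
```

arm_command --increments '[{"offset":[0,0,0],"dr":[0.0115,0,0],"hand":-1},{"offset":[0,0,0],"dr":[0,0,0],"hand":-1},{"offset":[0,0,0],"dr":[-0.0093,0,0],"hand":-1}]'

```text
time_s: 8.05
eef_pos: [520.2, -202.1, 171.3]
ee_rot: [0.0, 0.995, -0.096, -0.0]
force: [-0.7, 0.4, -7.8]
grip_width: 0.194
grip_force: 78.2
```

```bash
python3 -c "
from h import *
rep3(6)"
```

```text
t now 8.35 y now 6.3 v -3.5 [7.56 7.06 6.86 6.68 6.63 6.63] w90.9 [ 520.3 -201.8  171.3] yaw -0.1919 tilt x,y mrad [-0.   0.2] F [-0.  -0.4 -7.3]
```

The caddy has come to rest at +6.6 mm with the tray level. Holding, with checks.

arm_command --increments '[{"offset":[0,0,0],"dr":[0,0,0],"hand":-1},{"offset":[0,0,0],"dr":[0,0,0],"hand":-1},{"offset":[0,0,0],"dr":[0,0,0],"hand":-1},{"offset":[0,0,0],"dr":[0,0,0],"hand":-1},{"offset":[0,0,0],"dr":[0,0,0],"hand":-1},{"offset":[0,0,0],"dr":[0,0,0],"hand":-1}]'

```text
time_s: 8.95
eef_pos: [520.3, -201.8, 171.3]
ee_rot: [0.0, 0.995, -0.096, -0.0]
force: [-0.8, -0.5, -7.3]
grip_width: 0.194
grip_force: 78.2
```

```bash
python3 -c "
from h import *
rep3(6)"
```

```text
t now 9.25 y now 6.6 v -0.0 [6.63 6.63 6.62 6.63 6.62 6.63] w90.9 [ 520.3 -201.8  171.3] yaw -0.1919 tilt x,y mrad [-0.   0.3] F [ 1.4 -0.1 -6.8]
```

Completely still. Waiting out the five seconds with margin.

arm_command --increments '[{"offset":[0,0,0],"dr":[0,0,0],"hand":-1},{"offset":[0,0,0],"dr":[0,0,0],"hand":-1},{"offset":[0,0,0],"dr":[0,0,0],"hand":-1},{"offset":[0,0,0],"dr":[0,0,0],"hand":-1},{"offset":[0,0,0],"dr":[0,0,0],"hand":-1},{"offset":[0,0,0],"dr":[0,0,0],"hand":-1},{"offset":[0,0,0],"dr":[0,0,0],"hand":-1},{"offset":[0,0,0],"dr":[0,0,0],"hand":-1}]'

```text
time_s: 10.05
eef_pos: [520.3, -201.8, 171.3]
ee_rot: [0.0, 0.995, -0.096, -0.0]
force: [0.9, 0.8, -7.0]
grip_width: 0.2
grip_force: 78.2
```

arm_command --increments '[{"offset":[0,0,0],"dr":[0,0,0],"hand":-1},{"offset":[0,0,0],"dr":[0,0,0],"hand":-1},{"offset":[0,0,0],"dr":[0,0,0],"hand":-1},{"offset":[0,0,0],"dr":[0,0,0],"hand":-1},{"offset":[0,0,0],"dr":[0,0,0],"hand":-1},{"offset":[0,0,0],"dr":[0,0,0],"hand":-1},{"offset":[0,0,0],"dr":[0,0,0],"hand":-1},{"offset":[0,0,0],"dr":[0,0,0],"hand":-1}]'

```text
time_s: 10.85
eef_pos: [520.3, -201.8, 171.3]
ee_rot: [0.0, 0.995, -0.096, -0.0]
force: [-0.2, 0.5, -7.8]
grip_width: 0.198
grip_force: 78.2
```

arm_command --increments '[{"offset":[0,0,0],"dr":[0,0,0],"hand":-1},{"offset":[0,0,0],"dr":[0,0,0],"hand":-1},{"offset":[0,0,0],"dr":[0,0,0],"hand":-1},{"offset":[0,0,0],"dr":[0,0,0],"hand":-1},{"offset":[0,0,0],"dr":[0,0,0],"hand":-1},{"offset":[0,0,0],"dr":[0,0,0],"hand":-1},{"offset":[0,0,0],"dr":[0,0,0],"hand":-1},{"offset":[0,0,0],"dr":[0,0,0],"hand":-1}]'

```text
time_s: 11.65
eef_pos: [520.3, -201.8, 171.3]
ee_rot: [0.0, 0.995, -0.096, -0.0]
force: [0.6, -0.7, -7.2]
grip_width: 0.198
grip_force: 78.2
```

arm_command --increments '[{"offset":[0,0,0],"dr":[0,0,0],"hand":-1},{"offset":[0,0,0],"dr":[0,0,0],"hand":-1},{"offset":[0,0,0],"dr":[0,0,0],"hand":-1},{"offset":[0,0,0],"dr":[0,0,0],"hand":-1},{"offset":[0,0,0],"dr":[0,0,0],"hand":-1},{"offset":[0,0,0],"dr":[0,0,0],"hand":-1},{"offset":[0,0,0],"dr":[0,0,0],"hand":-1},{"offset":[0,0,0],"dr":[0,0,0],"hand":-1}]'

```text
time_s: 12.45
eef_pos: [520.3, -201.8, 171.3]
ee_rot: [0.0, 0.995, -0.096, -0.0]
force: [0.4, 0.3, -6.8]
grip_width: 0.195
grip_force: 78.2
```

arm_command --increments '[{"offset":[0,0,0],"dr":[0,0,0],"hand":-1},{"offset":[0,0,0],"dr":[0,0,0],"hand":-1},{"offset":[0,0,0],"dr":[0,0,0],"hand":-1},{"offset":[0,0,0],"dr":[0,0,0],"hand":-1},{"offset":[0,0,0],"dr":[0,0,0],"hand":-1},{"offset":[0,0,0],"dr":[0,0,0],"hand":-1},{"offset":[0,0,0],"dr":[0,0,0],"hand":-1},{"offset":[0,0,0],"dr":[0,0,0],"hand":-1}]'

```text
time_s: 13.25
eef_pos: [520.3, -201.8, 171.3]
ee_rot: [0.0, 0.995, -0.096, -0.0]
force: [0.6, 0.4, -7.4]
grip_width: 0.201
grip_force: 78.2
```

```bash
python3 -c "
from h import *
rep3(3)"
```

```text
t now 13.40 y now 6.6 v 0.0 [6.62 6.62 6.62] w90.9 [ 520.3 -201.8  171.3] yaw -0.1920 tilt x,y mrad [-0.   0.2] F [ 0.2  0.4 -8.2]
```

Held at rest for more than 5 s. Now the slow carry. First yaw in place to match the mat.

arm_command --increments '[{"offset":[0,0,0],"dr":[0,0,-0.007],"hand":-1},{"offset":[0,0,0],"dr":[0,0,-0.014],"hand":-1},{"offset":[0,0,0],"dr":[0,0,-0.014],"hand":-1},{"offset":[0,0,0],"dr":[0,0,-0.014],"hand":-1},{"offset":[0,0,0],"dr":[0,0,-0.014],"hand":-1},{"offset":[0,0,0],"dr":[0,0,-0.014],"hand":-1},{"offset":[0,0,0],"dr":[0,0,-0.014],"hand":-1},{"offset":[0,0,0],"dr":[0,0,-0.014],"hand":-1}]'

```text
time_s: 14.2
eef_pos: [520.3, -201.8, 171.3]
ee_rot: [0.0, 0.999, -0.054, 0.0]
force: [-0.8, 0.2, -6.9]
grip_width: 0.2
grip_force: 78.2
```

arm_command --increments '[{"offset":[0,0,0],"dr":[0,0,-0.014],"hand":-1},{"offset":[0,0,0],"dr":[0,0,-0.014],"hand":-1},{"offset":[0,0,0],"dr":[0,0,-0.014],"hand":-1},{"offset":[0,0,0],"dr":[0,0,-0.014],"hand":-1},{"offset":[0,0,0],"dr":[0,0,-0.014],"hand":-1},{"offset":[0,0,0],"dr":[0,0,-0.014],"hand":-1},{"offset":[0,0,0],"dr":[0,0,-0.014],"hand":-1},{"offset":[0,0,0],"dr":[0,0,-0.014],"hand":-1}]'

```text
time_s: 15.0
eef_pos: [520.3, -201.8, 171.3]
ee_rot: [0.0, 1.0, -0.01, -0.0]
force: [-0.5, 0.7, -7.6]
grip_width: 0.198
grip_force: 78.2
```

```bash
python3 -c "
from h import *
rep3(4)"
```

```text
t now 15.20 y now 6.8 v 0.1 [6.76 6.73 6.77 6.77] w91.0 [ 520.3 -201.8  171.3] yaw -0.0216 tilt x,y mrad [0.  0.2] F [-0.6  0.6 -7.6]
```

arm_command --increments '[{"offset":[0,-0.002,0],"dr":[-0.0028,0,0],"hand":-1},{"offset":[0,-0.004,0],"dr":[0,0,0],"hand":-1},{"offset":[0,-0.006,0],"dr":[0,0,0],"hand":-1},{"offset":[0,-0.008,0],"dr":[0,0,0],"hand":-1},{"offset":[0,-0.01,0],"dr":[0,0,0],"hand":-1},{"offset":[0,-0.012,0],"dr":[0,0,0],"hand":-1},{"offset":[0,-0.014,0],"dr":[0,0,0],"hand":-1},{"offset":[0,-0.016,0],"dr":[0,0,0],"hand":-1}]'

```text
time_s: 16.0
eef_pos: [520.5, -193.0, 171.3]
ee_rot: [0.001, 1.0, -0.011, 0.0]
force: [0.3, -0.1, -7.6]
grip_width: 0.198
grip_force: 78.3
```

arm_command --increments '[{"offset":[0,-0.018,0],"dr":[0,0,0],"hand":-1},{"offset":[0,-0.02,0],"dr":[0,0,0],"hand":-1},{"offset":[0,-0.022,0],"dr":[0,0,0],"hand":-1},{"offset":[0,-0.024,0],"dr":[0,0,0],"hand":-1},{"offset":[0,-0.026,0],"dr":[0,0,0],"hand":-1},{"offset":[0,-0.028,0],"dr":[0,0,0],"hand":-1},{"offset":[0,-0.03,0],"dr":[0,0,0],"hand":-1},{"offset":[0,-0.032,0],"dr":[0,0,0],"hand":-1}]'

```text
time_s: 16.8
eef_pos: [521.0, -168.9, 171.2]
ee_rot: [0.001, 1.0, -0.011, -0.0]
force: [-0.3, 1.0, -7.0]
grip_width: 0.199
grip_force: 78.3
```

arm_command --increments '[{"offset":[0,-0.032,0],"dr":[0.0028,0,0],"hand":-1},{"offset":[0,-0.032,0],"dr":[0,0,0],"hand":-1},{"offset":[0,-0.032,0],"dr":[0,0,0],"hand":-1},{"offset":[0,-0.032,0],"dr":[0,0,0],"hand":-1},{"offset":[0,-0.032,0],"dr":[0,0,0],"hand":-1},{"offset":[0,-0.032,0],"dr":[0,0,0],"hand":-1},{"offset":[0,-0.032,0],"dr":[0,0,0],"hand":-1},{"offset":[0,-0.032,0],"dr":[0,0,0],"hand":-1}]'

```text
time_s: 17.6
eef_pos: [521.6, -138.1, 171.2]
ee_rot: [0.0, 1.0, -0.011, -0.0]
force: [-0.8, 0.1, -7.4]
grip_width: 0.196
grip_force: 78.3
```

arm_command --increments '[{"offset":[0,-0.032,0],"dr":[0.0028,0,0],"hand":-1},{"offset":[0,-0.03,0],"dr":[0,0,0],"hand":-1},{"offset":[0,-0.028,0],"dr":[0,0,0],"hand":-1},{"offset":[0,-0.026,0],"dr":[0,0,0],"hand":-1},{"offset":[0,-0.024,0],"dr":[0,0,0],"hand":-1},{"offset":[0,-0.022,0],"dr":[0,0,0],"hand":-1},{"offset":[0,-0.02,0],"dr":[0,0,0],"hand":-1},{"offset":[0,-0.018,0],"dr":[0,0,0],"hand":-1}]'

```text
time_s: 18.4
eef_pos: [522.2, -114.3, 171.2]
ee_rot: [-0.001, 1.0, -0.011, -0.0]
force: [0.3, -0.6, -6.9]
grip_width: 0.2
grip_force: 78.3
```

arm_command --increments '[{"offset":[0,-0.016,0],"dr":[0,0,0],"hand":-1},{"offset":[0,-0.014,0],"dr":[0,0,0],"hand":-1},{"offset":[0,-0.012,0],"dr":[0,0,0],"hand":-1},{"offset":[0,-0.01,0],"dr":[0,0,0],"hand":-1},{"offset":[0,-0.008,0],"dr":[0,0,0],"hand":-1},{"offset":[0,-0.006,0],"dr":[0,0,0],"hand":-1},{"offset":[0,-0.004,0],"dr":[0,0,0],"hand":-1},{"offset":[0,-0.002,0],"dr":[-0.0028,0,0],"hand":-1}]'

```text
time_s: 19.2
eef_pos: [522.3, -105.9, 171.3]
ee_rot: [0.0, 1.0, -0.011, -0.0]
force: [1.0, -0.4, -6.9]
grip_width: 0.199
grip_force: 78.3
```

Run:
```python
from h import *
im=rep3(4)
np.save("pics/w3.npy",im);cv2.imwrite("pics/w3.png",np.clip(im[:,:,::-1]*1.2,0,255).astype(np.uint8))
```

```text
t now 19.40 y now 10.2 v 1.9 [ 9.89  9.93 10.   10.19] w90.8 [ 522.4 -105.9  171.3] yaw -0.0215 tilt x,y mrad [-0.   0.3] F [-0.5 -0.  -7.4]
```

View pics/w3.png

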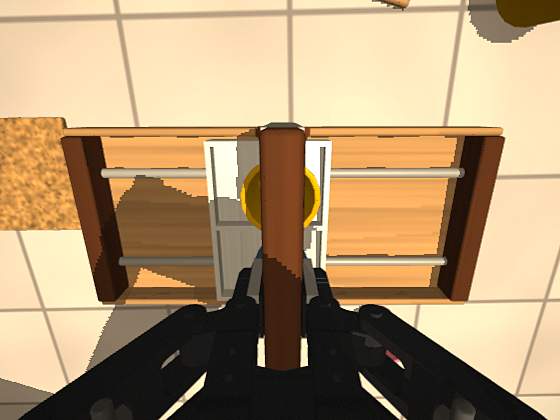

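The wrist view shows the caddy just left of the bar, with the near end of the mat at the left edge of the image (rows 118–230, columns 0–70). I'll measure the mat edges from this view and from w1.

Run:
```python
from h import *
R0=Ro.from_quat(S0["ee_rot"],scalar_first=True).as_matrix()
Rct=C0["R"]@R0; tct=C0["R"]@S0["eef_pos"]+C0["t"]   # X_c = Rct X_tool + tct
def cam(pos,yaw):
    Rt=np.array([[np.cos(yaw),np.sin(yaw),0],[np.sin(yaw),-np.cos(yaw),0],[0,0,-1]])
    R=Rct@Rt.T; return dict(K=C0["K"],R=R,t=tct-R@np.array(pos))
def mask(im,box):
    x0,x1,y0,y1=box; b=cv2.cvtColor(im,cv2.COLOR_RGB2Lab)[...,2]; s=b[y0:y1,x0:x1]
    t,m=cv2.threshold(cv2.GaussianBlur(s,(3,3),0),0,255,cv2.THRESH_OTSU)
    return cv2.morphologyEx(cv2.morphologyEx(m,cv2.MORPH_CLOSE,np.ones((7,7))),cv2.MORPH_OPEN,np.ones((5,5)))
def line(P):
    vx,vy,x,y=cv2.fitLine(np.array(P,np.float32),cv2.DIST_HUBER,0,.01,.01).ravel(); return vx,vy,x,y
# w3: top and bottom edges
c=cam([522.35,-105.9,171.3],-.0215); im=np.load("pics/w3.npy"); m=mask(im,(0,60,90,260))
top=[];bot=[]
for col in range(4,56,2):
    k=np.where(m[:,col])[0]+90
    top.append(onz(c,(col,k.min()-.5),8)[:2]); 
    if col<56: bot.append(onz(c,(col,k.max()+.5),8)[:2])
for n,P in(("xmax edge",top),("xmin edge",bot)):
    vx,vy,x,y=line(P); print(n,"yaw",np.arctan(-vx/vy).round(4),"at",x.round(1),y.round(1),"x@y=222:",(x+vx/vy*(222-y)).round(1))
# w1: near end edge
c=cam([520.8,-198.7,230.9],-.1965); im=np.load("pics/w1.npy"); m=mask(im,(0,110,140,275)); P=[];Q=[]
for r in range(175,245,3):
    k=np.where(m[r-140])[0]
    if len(k): P.append(onz(c,(k.max()+.5,r),8)[:2])
vx,vy,x,y=line(P);print("ymin edge yaw",np.arctan(vy/vx).round(4),"y@x=551:",(y+vy/vx*(551-x)).round(1), np.round(P[::6],0).tolist())
c2=cam([522.35,-105.9,171.3],-.0215);print("cam check",np.abs(c2["R"]-ctrl.camera_info("wrist")["R"]).max())
rep3(4)
```

```text
xmax edge yaw -0.0215 at 607.8 140.5 x@y=222: 609.5
xmin edge yaw -0.022 at 489.5 177.1 x@y=222: 490.5
ymin edge yaw -0.0053 y@x=551: 111.6 [[594.0, 110.0], [570.0, 112.0], [546.0, 113.0], [520.0, 112.0]]
cam check 0.00023497845572564846
t now 19.60 y now 10.7 v 1.7 [10.34 10.51 10.61 10.59] w91.5 [ 522.3 -105.9  171.2] yaw -0.0216 tilt x,y mrad [-0.   0.2] F [-0.2  0.6 -7.2]
```

The mat measures 119 mm wide, centred at about (550.7, 222.3) with yaw about -0.017. Leg 2 carries the tray over the mat.

arm_command --increments '[{"offset":[0,-0.002,0],"dr":[-0.0028,0,0],"hand":-1},{"offset":[0,-0.004,0],"dr":[0,0,0],"hand":-1},{"offset":[0,-0.006,0],"dr":[0,0,0],"hand":-1},{"offset":[0,-0.008,0],"dr":[0,0,0],"hand":-1},{"offset":[0,-0.01,0],"dr":[0,0,0],"hand":-1},{"offset":[0,-0.012,0],"dr":[0,0,0],"hand":-1},{"offset":[0,-0.014,0],"dr":[0,0,0],"hand":-1},{"offset":[0,-0.016,0],"dr":[0,0,0],"hand":-1}]'

```text
time_s: 20.4
eef_pos: [522.5, -97.1, 171.2]
ee_rot: [0.001, 1.0, -0.011, -0.0]
force: [0.1, 0.4, -6.4]
grip_width: 0.198
grip_force: 78.3
```

arm_command --increments '[{"offset":[0,-0.018,0],"dr":[0,0,0],"hand":-1},{"offset":[0,-0.02,0],"dr":[0,0,0],"hand":-1},{"offset":[0,-0.022,0],"dr":[0,0,0],"hand":-1},{"offset":[0,-0.024,0],"dr":[0,0,0],"hand":-1},{"offset":[0,-0.026,0],"dr":[0,0,0],"hand":-1},{"offset":[0,-0.028,0],"dr":[0,0,0],"hand":-1},{"offset":[0,-0.03,0],"dr":[0,0,0],"hand":-1},{"offset":[0,-0.032,0],"dr":[0,0,0],"hand":-1}]'

```text
time_s: 21.2
eef_pos: [523.1, -72.9, 171.2]
ee_rot: [0.001, 1.0, -0.011, -0.0]
force: [0.4, -0.9, -7.2]
grip_width: 0.194
grip_force: 78.3
```

arm_command --increments '[{"offset":[0,-0.034,0],"dr":[0,0,0],"hand":-1},{"offset":[0,-0.036,0],"dr":[0,0,0],"hand":-1},{"offset":[0,-0.038,0],"dr":[0,0,0],"hand":-1},{"offset":[0,-0.04,0],"dr":[0,0,0],"hand":-1},{"offset":[0,-0.042,0],"dr":[0,0,0],"hand":-1},{"offset":[0,-0.044,0],"dr":[0,0,0],"hand":-1},{"offset":[0,-0.046,0],"dr":[0,0,0],"hand":-1},{"offset":[0,-0.048,0],"dr":[0,0,0],"hand":-1}]'

```text
time_s: 22.0
eef_pos: [523.9, -33.4, 171.1]
ee_rot: [0.001, 1.0, -0.011, -0.0]
force: [-0.4, 0.3, -7.3]
grip_width: 0.198
grip_force: 78.3
```

arm_command --increments '[{"offset":[0.0057,-0.048,0],"dr":[0.0028,0,0],"hand":-1},{"offset":[0.0057,-0.048,0],"dr":[0,0,0],"hand":-1},{"offset":[0.0057,-0.048,0],"dr":[0,0,0],"hand":-1},{"offset":[0.0057,-0.048,0],"dr":[0,0,0],"hand":-1},{"offset":[0.0057,-0.048,0],"dr":[0,0,0],"hand":-1},{"offset":[0.0057,-0.048,0],"dr":[0,0,0],"hand":-1},{"offset":[0.0057,-0.048,0],"dr":[0,0,0],"hand":-1},{"offset":[0.0057,-0.048,0],"dr":[0,0,0],"hand":-1}]'

```text
time_s: 22.8
eef_pos: [530.4, 12.5, 171.0]
ee_rot: [0.0, 1.0, -0.011, -0.0]
force: [0.3, -0.1, -6.4]
grip_width: 0.196
grip_force: 78.3
```

arm_command --increments '[{"offset":[0.0057,-0.048,0],"dr":[0,0,0],"hand":-1},{"offset":[0.0057,-0.048,0],"dr":[0,0,0],"hand":-1},{"offset":[0.0057,-0.048,0],"dr":[0,0,0],"hand":-1},{"offset":[0.0057,-0.048,0],"dr":[0,0,0],"hand":-1},{"offset":[0.0057,-0.048,0],"dr":[0,0,0],"hand":-1},{"offset":[0.0057,-0.048,0],"dr":[0,0,0],"hand":-1},{"offset":[0.0057,-0.048,0],"dr":[0,0,0],"hand":-1},{"offset":[0.0057,-0.048,0],"dr":[0,0,0],"hand":-1}]'

```text
time_s: 23.6
eef_pos: [536.9, 58.5, 171.1]
ee_rot: [0.0, 1.0, -0.011, -0.0]
force: [0.8, 0.5, -7.3]
grip_width: 0.194
grip_force: 78.3
```

```bash
python3 -c "
from h import *
rep3(2)"
```

```text
t now 23.70 y now 16.3 v 40.3 [12.28 14.29] w91.5 [536.9  58.7 171. ] yaw -0.0208 tilt x,y mrad [-0.1  0.1] F [ 0.9 -0.6 -7.9]
```

arm_command --increments '[{"offset":[0.0057,-0.048,0],"dr":[0.005,0,0],"hand":-1},{"offset":[0.0057,-0.048,0],"dr":[0,0,0],"hand":-1},{"offset":[0.0057,-0.048,0],"dr":[0,0,0],"hand":-1},{"offset":[0.0057,-0.048,0],"dr":[-0.005,0,0],"hand":-1},{"offset":[0.0057,-0.048,0],"dr":[0,0,0],"hand":-1},{"offset":[0.0057,-0.048,0],"dr":[0,0,0],"hand":-1},{"offset":[0.0057,-0.048,0],"dr":[0,0,0],"hand":-1},{"offset":[0.0057,-0.048,0],"dr":[0,0,0],"hand":-1}]'

```text
time_s: 24.5
eef_pos: [543.3, 104.5, 171.1]
ee_rot: [0.0, 1.0, -0.011, -0.0]
force: [0.3, 0.6, -6.9]
grip_width: 0.199
grip_force: 78.3
```

arm_command --increments '[{"offset":[0.0057,-0.048,0],"dr":[0,0,0],"hand":-1},{"offset":[0.0057,-0.048,0],"dr":[0,0,0],"hand":-1},{"offset":[0.0057,-0.048,0],"dr":[0,0,0],"hand":-1},{"offset":[0.0057,-0.048,0],"dr":[0,0,0],"hand":-1},{"offset":[0.0057,-0.048,0],"dr":[0,0,0],"hand":-1},{"offset":[0.0057,-0.048,0],"dr":[0,0,0],"hand":-1},{"offset":[0.0057,-0.048,0],"dr":[0,0,0],"hand":-1},{"offset":[0.0057,-0.048,0],"dr":[0,0,0],"hand":-1}]'

```text
time_s: 25.3
eef_pos: [549.8, 150.4, 171.1]
ee_rot: [0.0, 1.0, -0.011, -0.0]
force: [0.3, 1.0, -6.7]
grip_width: 0.198
grip_force: 78.3
```

arm_command --increments '[{"offset":[0,-0.048,0],"dr":[0.0028,0,0],"hand":-1},{"offset":[0,-0.046,0],"dr":[0,0,0],"hand":-1},{"offset":[0,-0.044,0],"dr":[0,0,0],"hand":-1},{"offset":[0,-0.042,0],"dr":[0,0,0],"hand":-1},{"offset":[0,-0.04,0],"dr":[0,0,0],"hand":-1},{"offset":[0,-0.038,0],"dr":[0,0,0],"hand":-1},{"offset":[0,-0.036,0],"dr":[0,0,0],"hand":-1},{"offset":[0,-0.034,0],"dr":[0,0,0],"hand":-1}]'

```text
time_s: 26.1
eef_pos: [550.6, 189.6, 171.2]
ee_rot: [-0.001, 1.0, -0.011, -0.0]
force: [0.2, 0.2, -7.2]
grip_width: 0.201
grip_force: 78.3
```

arm_command --increments '[{"offset":[0,-0.032,0],"dr":[0,0,0],"hand":-1},{"offset":[0,-0.03,0],"dr":[0,0,0],"hand":-1},{"offset":[0,-0.028,0],"dr":[0,0,0],"hand":-1},{"offset":[0,-0.026,0],"dr":[0,0,0],"hand":-1},{"offset":[0,-0.024,0],"dr":[0,0,0],"hand":-1},{"offset":[0,-0.022,0],"dr":[0,0,0],"hand":-1},{"offset":[0,-0.02,0],"dr":[0,0,0],"hand":-1},{"offset":[0,-0.018,0],"dr":[0,0,0],"hand":-1}]'

```text
time_s: 26.9
eef_pos: [551.1, 213.5, 171.2]
ee_rot: [-0.001, 1.0, -0.011, -0.0]
force: [0.2, -0.6, -7.6]
grip_width: 0.197
grip_force: 78.3
```

arm_command --increments '[{"offset":[0,-0.016,0],"dr":[0,0,0],"hand":-1},{"offset":[0,-0.014,0],"dr":[0,0,0],"hand":-1},{"offset":[0,-0.012,0],"dr":[0,0,0],"hand":-1},{"offset":[0,-0.01,0],"dr":[0,0,0],"hand":-1},{"offset":[0,-0.008,0],"dr":[0,0,0],"hand":-1},{"offset":[0,-0.006,0],"dr":[0,0,0],"hand":-1},{"offset":[0,-0.004,0],"dr":[0,0,0],"hand":-1},{"offset":[0,-0.002,0],"dr":[-0.0028,0,0],"hand":-1}]'

```text
time_s: 27.7
eef_pos: [551.3, 221.9, 171.2]
ee_rot: [0.0, 1.0, -0.011, -0.0]
force: [0.9, -1.1, -6.9]
grip_width: 0.192
grip_force: 78.3
```

```bash
python3 -c "
from h import *
rep3(4)"
```

```text
t now 27.90 y now 77.4 v -0.1 [77.42 77.4  77.4  77.4 ] w46.5 [551.3 221.9 171.2] yaw -0.0216 tilt x,y mrad [-0.   0.2] F [-0.2 -0.6 -7.4]
```

The estimate looks off, so I'll look at the picture.

```bash
python3 -c "
from h import *
im=ctrl.capture('wrist');np.save('pics/w4.npy',im);cv2.imwrite('pics/w4.png',np.clip(im[:,:,::-1]*1.2,0,255).astype(np.uint8))"
```

```text
(no output)
```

View pics/w4.png

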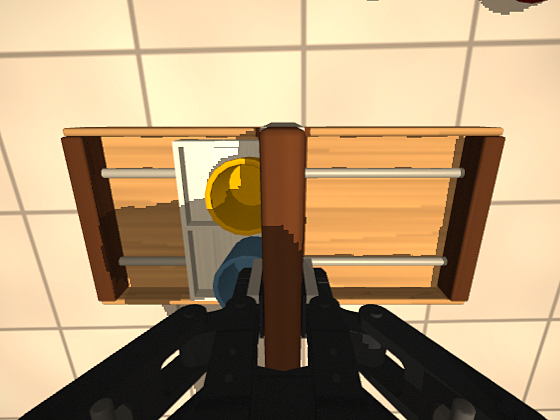

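The caddy sits left of the bar (left edge at column 173), well clear of the stop, with both cups upright. The estimator used the hidden right edge. I'll fix that and re-centre.

```bash
sed -i 's/if q\[0\]-q\[1\]<86: return q\[1\]+46,q/if q[0]-q[1]<86: return (q[1]+45.7 if q[3]>250 else q[0]-45.7),q/' h.py; python3 -c "
from h import *
rep3(4)"
```

```text
t now 28.15 y now 35.4 v 10.2 [33.43 33.77 34.32 34.96] w49.2 [551.3 221.9 171.2] yaw -0.0217 tilt x,y mrad [-0.1  0.3] F [-0.   0.4 -7.5]
```

arm_command --increments '[{"offset":[0,0,0],"dr":[0.024,0,0],"hand":-1},{"offset":[0,0,0],"dr":[0,0,0],"hand":-1},{"offset":[0,0,0],"dr":[0,0,0],"hand":-1},{"offset":[0,0,0],"dr":[-0.0235,0,0],"hand":-1}]'

```text
time_s: 28.55
eef_pos: [551.4, 221.6, 171.3]
ee_rot: [0.0, 1.0, -0.011, 0.0]
force: [0.4, -0.9, -7.8]
grip_width: 0.198
grip_force: 78.3
```

```bash
python3 -c "
from h import *
rep3(3)"
```

```text
t now 28.70 y now 27.0 v -26.4 [31.08 29.28 28.45] w90.9 [551.3 222.2 171.2] yaw -0.0211 tilt x,y mrad [0.  0.1] F [ 0.2 -0.7 -6.7]
```

arm_command --increments '[{"offset":[0,0,0],"dr":[0,0,0],"hand":-1},{"offset":[0,0,0],"dr":[0,0,0],"hand":-1},{"offset":[0,0,0],"dr":[0,0,0],"hand":-1},{"offset":[0,0,0],"dr":[0,0,0],"hand":-1},{"offset":[0,0,0],"dr":[0,0,0],"hand":-1},{"offset":[0,0,0],"dr":[0,0,0],"hand":-1}]'

```text
time_s: 29.3
eef_pos: [551.3, 221.9, 171.2]
ee_rot: [-0.0, 1.0, -0.011, -0.0]
force: [-0.8, -0.3, -7.6]
grip_width: 0.195
grip_force: 78.3
```

```bash
python3 -c "
from h import *
rep3(3)"
```

```text
t now 29.45 y now 16.2 v -5.5 [17.08 16.77 16.53] w91.5 [551.3 221.9 171.2] yaw -0.0216 tilt x,y mrad [-0.  -0.2] F [ 0.4 -0.8 -7.7]
```

arm_command --increments '[{"offset":[0,0,0],"dr":[0.014,0,0],"hand":-1},{"offset":[0,0,0],"dr":[0,0,0],"hand":-1},{"offset":[0,0,0],"dr":[-0.014,0,0],"hand":-1},{"offset":[0,0,0],"dr":[0,0,0],"hand":-1},{"offset":[0,0,0],"dr":[0,0,0],"hand":-1},{"offset":[0,0,0],"dr":[0,0,0],"hand":-1}]'

```text
time_s: 30.05
eef_pos: [551.3, 222.0, 171.2]
ee_rot: [-0.0, 1.0, -0.011, -0.0]
force: [1.1, -0.1, -6.9]
grip_width: 0.201
grip_force: 78.3
```

```bash
python3 -c "
from h import *
rep3(3)"
```

```text
t now 30.20 y now 9.7 v -6.1 [10.61 10.24 10.  ] w91.5 [551.3 221.9 171.2] yaw -0.0216 tilt x,y mrad [-0.1 -0.2] F [ 0.3 -0.9 -6.8]
```

One more nudge towards the middle, along with the small yaw trim to match the mat.

arm_command --increments '[{"offset":[0,0,0],"dr":[0.012,0,0],"hand":-1},{"offset":[0,0,0],"dr":[0,0,0],"hand":-1},{"offset":[0,0,0],"dr":[-0.012,0,0],"hand":-1},{"offset":[0,0,0],"dr":[0,0,-0.002],"hand":-1},{"offset":[0,0,0],"dr":[0,0,-0.003],"hand":-1},{"offset":[0,0,0],"dr":[0,0,0],"hand":-1},{"offset":[0,0,0],"dr":[0,0,0],"hand":-1},{"offset":[0,0,0],"dr":[0,0,0],"hand":-1}]'

```text
time_s: 31.0
eef_pos: [551.3, 221.9, 171.2]
ee_rot: [-0.0, 1.0, -0.009, -0.0]
force: [-0.7, -0.3, -7.3]
grip_width: 0.195
grip_force: 78.3
```

Run:
```python
from h import *
im=rep3(5)
im=ctrl.capture("side"); np.save("pics/s5.npy",im); cv2.imwrite("pics/s5.png",np.clip(im[:,:,::-1]*1.2,0,255).astype(np.uint8))
```

```text
t now 31.25 y now 3.7 v 0.1 [3.7  3.63 3.7  3.69 3.7 ] w90.9 [551.3 221.9 171.2] yaw -0.0177 tilt x,y mrad [-0.1 -0.2] F [-0.1 -0.2 -6.8]
```

View pics/s5.png

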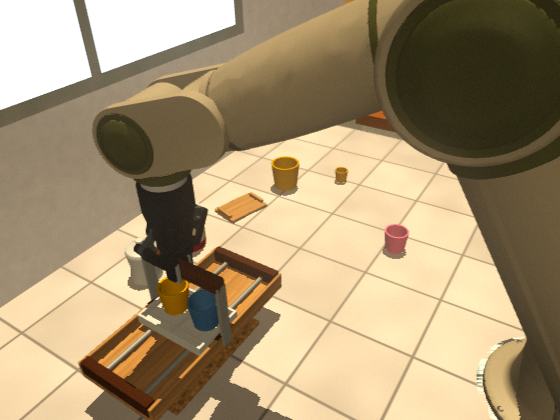

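The side view shows the tray level above the mat, caddy at the middle, both cups upright. The caddy is at rest at +3.7 mm. Lowering.

arm_command --increments '[{"offset":[0,0,0.01],"dr":[0,0,0],"hand":-1},{"offset":[0,0,0.02],"dr":[0,0,0],"hand":-1},{"offset":[0,0,0.03],"dr":[0,0,0],"hand":-1},{"offset":[0,0,0.03],"dr":[0,0,0],"hand":-1},{"offset":[0,0,0.04],"dr":[0,0,0],"hand":-1},{"offset":[0,0,0.04],"dr":[0,0,0],"hand":-1},{"offset":[0,0,0.04],"dr":[0,0,0],"hand":-1},{"offset":[0,0,0.04],"dr":[0,0,0],"hand":-1}]'

```text
time_s: 32.1
eef_pos: [551.3, 221.9, 140.7]
ee_rot: [-0.0, 1.0, -0.009, -0.0]
force: [0.6, -0.5, -7.4]
grip_width: 0.195
grip_force: 78.3
```

arm_command --increments '[{"offset":[0,0,0.04],"dr":[0,0,0],"hand":-1},{"offset":[0,0,0.03],"dr":[0,0,0],"hand":-1},{"offset":[0,0,0.02],"dr":[0,0,0],"hand":-1},{"offset":[0,0,0.015],"dr":[0,0,0],"hand":-1},{"offset":[0,0,0.012],"dr":[0,0,0],"hand":-1},{"offset":[0,0,0.01],"dr":[0,0,0],"hand":-1},{"offset":[0,0,0.005],"dr":[0,0,0],"hand":-1},{"offset":[0,0,0],"dr":[0,0,0],"hand":-1}]'

```text
time_s: 32.9
eef_pos: [551.3, 221.9, 125.4]
ee_rot: [-0.0, 1.0, -0.009, -0.0]
force: [0.6, -0.2, -7.2]
grip_width: 0.194
grip_force: 78.3
```

```bash
python3 -c "
from h import *
rep3(3)"
```

```text
t now 33.05 y now 3.9 v -0.0 [3.92 3.93 3.92] w90.9 [551.4 221.9 125.5] yaw -0.0177 tilt x,y mrad [ 0.2 -0.2] F [ 0.5 -0.5 -6.9]
```

arm_command --increments '[{"offset":[0,0,0.005],"dr":[0,0,0],"hand":-1},{"offset":[0,0,0.005],"dr":[0,0,0],"hand":-1},{"offset":[0,0,0.005],"dr":[0,0,0],"hand":-1},{"offset":[0,0,0.005],"dr":[0,0,0],"hand":-1},{"offset":[0,0,0.005],"dr":[0,0,0],"hand":-1},{"offset":[0,0,0.005],"dr":[0,0,0],"hand":-1},{"offset":[0,0,0.005],"dr":[0,0,0],"hand":-1},{"offset":[0,0,0],"dr":[0,0,0],"hand":-1}]'

```text
time_s: 33.85
eef_pos: [551.2, 221.9, 121.1]
ee_rot: [-0.0, 1.0, -0.009, -0.0]
force: [-0.3, 0.7, -7.7]
grip_width: 0.198
grip_force: 78.3
```

```bash
python3 -c "
from h import *
rep3(3)"
```

```text
t now 34.00 y now 3.9 v 0.0 [3.94 3.94 3.94] w91.6 [551.3 221.9 121.2] yaw -0.0177 tilt x,y mrad [-0.  -0.2] F [-0.3  0.2 -7.5]
```

arm_command --increments '[{"offset":[0,0,0.003],"dr":[0,0,0],"hand":-1},{"offset":[0,0,0.003],"dr":[0,0,0],"hand":-1},{"offset":[0,0,0.003],"dr":[0,0,0],"hand":-1},{"offset":[0,0,0],"dr":[0,0,0],"hand":-1},{"offset":[0,0,0],"dr":[0,0,0],"hand":-1}]'

```text
time_s: 34.5
eef_pos: [551.3, 221.9, 120.3]
ee_rot: [-0.0, 1.0, -0.009, 0.0]
force: [-1.4, -1.2, -4.0]
grip_width: 0.197
grip_force: 78.8
```

```bash
python3 -c "
from h import *
rep3(3)"
```

```text
t now 34.65 y now 4.0 v -0.0 [3.98 3.98 3.98] w91.5 [551.3 221.9 120.3] yaw -0.0176 tilt x,y mrad [ 0.1 -0.1] F [-1.2 -1.5 -4. ]
```

arm_command --increments '[{"offset":[0,0,0.003],"dr":[0,0,0],"hand":-1},{"offset":[0,0,0],"dr":[0,0,0],"hand":-1}]' --grip_force 30

```text
time_s: 34.85
eef_pos: [551.3, 221.9, 120.3]
ee_rot: [-0.0, 1.0, -0.009, 0.0]
force: [-3.8, -2.3, 0.7]
grip_width: 0.196
grip_force: 79.5
```

arm_command --increments '[{"offset":[0,0,0],"dr":[0,0,0],"hand":-0.55},{"offset":[0,0,0],"dr":[0,0,0],"hand":-0.45},{"offset":[0,0,0],"dr":[0,0,0],"hand":-0.3},{"offset":[0,0,0],"dr":[0,0,0],"hand":-0.1},{"offset":[0,0,0],"dr":[0,0,0],"hand":0.1},{"offset":[0,0,0],"dr":[0,0,0],"hand":0.2},{"offset":[0,0,0],"dr":[0,0,0],"hand":0.2}]'

```text
time_s: 35.55
eef_pos: [551.3, 221.9, 119.8]
ee_rot: [-0.0, 1.0, -0.009, 0.0]
force: [-0.4, 0.7, 0.2]
grip_width: 0.602
grip_force: 0.0
```

```bash
python3 -c "
from h import *
rep3(3)"
```

```text
t now 35.70 y now 3.8 v -0.0 [3.81 3.81 3.81] w91.9 [551.3 221.9 119.7] yaw -0.0176 tilt x,y mrad [-0.  -0.1] F [-0.9  0.1  0.6]
```

Released, and the caddy is still. Retreating straight up and checking the placement from above.

arm_command --increments '[{"offset":[0,0,-0.05],"dr":[0,0,0],"hand":0.2},{"offset":[0,0,-0.15],"dr":[0,0,0],"hand":0.2},{"offset":[0,0,-0.25],"dr":[0,0,0],"hand":0.2},{"offset":[0,0,-0.3],"dr":[0,0,0],"hand":0.2},{"offset":[0,0,-0.3],"dr":[0,0,0],"hand":0.2},{"offset":[0,0,-0.3],"dr":[0,0,0],"hand":0.2},{"offset":[0,0,-0.2],"dr":[0,0,0],"hand":0.2},{"offset":[0,0,0],"dr":[0,0,0],"hand":0.2}]'

```text
time_s: 36.5
eef_pos: [552.1, 222.1, 310.0]
ee_rot: [-0.001, 1.0, -0.009, 0.003]
force: [0.2, -0.9, -0.4]
grip_width: 0.601
grip_force: 0.0
```

```bash
python3 -c "
from h import *
s=ctrl.sense();print(s['time_s'],s['eef_pos'].round(1))
im=ctrl.capture('wrist');np.save('pics/w6.npy',im)
i2=ctrl.capture('scene');np.save('pics/s6.npy',i2)
a=cv2.resize(im[:,:,::-1],(400,300));b=cv2.resize(i2[100:300,260:526,::-1],(400,300),interpolation=cv2.INTER_CUBIC)
cv2.imwrite('pics/f6.png',np.clip(np.hstack([a,b])*1.3,0,255).astype(np.uint8))"
```

```text
36.5 [552.1 222.1 310. ]
```

View pics/f6.png

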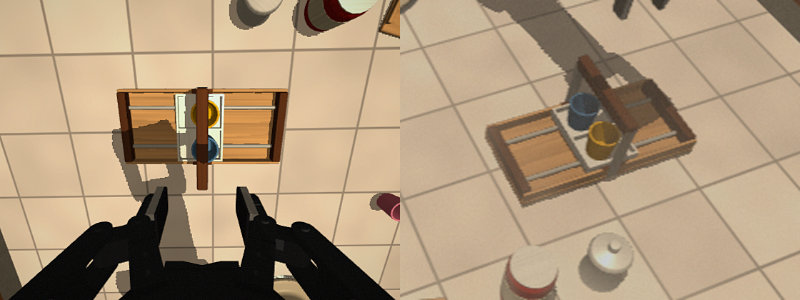

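The tray stands over the mat, with the caddy under the handle, both cups upright, the bystanders untouched and the gripper clear. Handing in.

```bash
python3 -c "
from rig import ctrl
print(ctrl.finish_job())"
```

```text
the job is handed in; nothing more can be done
None
```

The tray is down on the mat and released, and the job was handed in at about 36.6 s: the caddy was about 4 mm from the middle at release after its five-second hold in the air, both cups are upright, and it rolled about 35 mm off centre in the carry (no stop hit seen) and was re-centred before setting down.

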